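Lock the swivel key vice square

ROBOT

A 7-joint arm with a two-finger parallel gripper is mounted at the origin on a cart in front of the work surface, level with it; the furniture and walls round the work are solid. World frame = base frame: x ahead of the robot, y to its left, z up, the work surface at z = 0. Lengths are in m, angles in rad, forces in N, time in s.
With the tool pointing down it reaches from about 0.425 to 0.875 m from the base axis. Payload 4.7 kg.
Tool frame: the origin (TCP) lies at the centre of the arm's flange, where the gripper is bolted on; the fingertips stand 173 mm ahead of it and the grasp point (between the pads) lies 155 mm ahead of it; z points along the fingers, y is the direction in which the jaws open and shut (so a half turn about z gives the same grasp; the last joint's range is limited). The gripper opens to 85 mm and grips with 20 to 120 N. Pads are 22 mm wide; open, the fingers measure 114 mm over their backs; the gripper's body (76 mm by 85 mm) begins 54 mm behind the grasp point. The pads swing forward as they close: fully open they stand 13 mm farther back than shut.
Start: joints at [-1.295, 0.321, -0.07, 1.45, 0.023, 1.371, -0.057], TCP at [0.168, 0.628, 0.405] pointing down, gripper open.
Joint ranges: [-2.86, 2.86], [-0.3, 2.09], [-1.38, 1.24], [0.06, 2.45], [-1.56, 4.7], [0.09, 2.05], [-2.69, 2.69]. Speed limits (rad/s): [2.57, 2.57, 3.14, 3.14, 3.14, 3.14, 3.14].

INTERFACE

Orientations are given as a rotation vector (axis times angle).
In Python, from bench import bot, capture, calibration gives the robot as it stands. The module is installed in compiled form; this text tells all that it offers.
- The arm moves only by the tool carry_out, never from a script. Its argument "increments" is a list that holds one entry, the list of rows, each a list of 4 numbers: the shift along the tool's x, y, z in m, then the turn about the tool's z in degrees. A call has exactly 5 rows; each row is the pose to reach, as a shift and turn from the pose measured when the call began, along the tool's axes at that moment; what a row does not reach only later rows make up. A row lasts 1/8 s, in which the tool goes at most 62.5 mm and 10.7 degrees, less where a joint would pass 70% of its speed; a pose out of reach is approached as far as the arm can. A call with a gripper value outside its range is refused whole. "fingers" is the finger opening in m, from 0 to 0.0854, set as the call begins (left out, the last holds). The fingers move at their own pace and stop on an object; the grip force is fixed at half the most. Time passes only in rows, so rows that repeat a pose let the fingers close, or fill a call up. It gives the time, the measured TCP pose, the force and the opening at its end, in the units of the state.
- bot.observe(): the state, without advancing time (a new reading comes with each control period).
- capture(name): name is "side" or "top"; returns the picture (384x512x3 uint8, red, green, blue); there is no depth.
- calibration(name): a dict with "vertical_fov" (degrees; the focal length in pixels is half the picture's height over the tangent of half this angle, whatever the lens; pixels are square), "cx", "cy" (the principal point, pixels), "origin" and "rotation" of the camera in the world. Camera axes: x right, y up, looking along -z (the intrinsics and any distortion apply to the point x, -y, -z); pixel columns grow to the right and rows downward; lengths in m; the calibration is good to about 2 mm. A picture is of the moment at which its call begins. calibration takes no time and is no camera call.
- bot.close_job(): hands the job in, once; it reports no verdict.
The state is a dict: "time_s": time; "qpos": joint angles; "qvel": joint speeds; "tau": joint torques, N m; "tool_pos": TCP position; "tool_rot": TCP orientation; "force": force on the tool from outside, world axes, zero at the start; "ft_torque": the same for the moment, N m; "opening": finger opening in m.
Only numpy, scipy, OpenCV 4.12 (cv2) and the standard library are available. Lean on these libraries where they do the work, as an engineer would, in place of code of your own. Each camera call takes 0.05 s, during which the arm holds its last target.

TASK

The small swivel key vice on the bench was left turned off square after an angled cut. Turn its jaw head until the keyway in its round flange lines up with the brass tongue of the locking slide, then push the slide in by its black knob until it clicks fully home, so that the vice is locked square for the next key. Let go of it and leave the things lying round it where they are.

Things in the scene. Friction and masses are not known exactly. Their poses are not given: they have to be found in the camera images.
- vice_base: cast grey-blue base plate of the vice, 110 (x) x 200 (y) x 12 mm high, screwed to the bench; place and yaw differ each time. Origin: on the bench under the jaw head's axis, z up. The plate reaches 150 mm to the -y side and 50 mm to the +y side. The locking slide lies on its -y side between two steel guide bars, 28 mm high.
- vice_head (a joint): turn of the jaw head about the upright axis through the base's origin, rad, counter-clockwise positive from above; 0 when the keyway faces the tongue exactly (square), limits +-1.5. Stays where it is left (friction 0.05 N m). Its round steel flange (72 mm diameter, 15 to 28 mm above the bench) has one keyway in the rim, 13 mm wide and deep, mouth chamfered 2 mm.
- head_grip (a point): centre of the steel jaw block on the flange, on the axis of turn, 54 mm above the bench; its axes turn with the head. Block: 38 mm (x) by 46 mm (y), 36 to 73 mm above the bench, to grip by two opposite sides; on top a black clamp knob, 20 mm across, up to 89 mm. The keyway lies on the head's -y side; a short red line on the block's top points to it.
- keyway_mouth (a point): middle of the keyway's mouth at the flange's rim, on its upper face, 36 mm from the axis and 28 mm above the bench; turns with the head. When square it lies on the base's -y axis.
- lock_slide (a joint): travel of the brass slide toward the head, along the base's +y, m: 0 drawn back, 0.018 fully home (stop 0.0186). The tongue (10 mm wide, chamfered) meets the flange at 0.007 and enters only if the head is square to about 0.15 rad; it then centres itself. From 0.009 to 0.015 a sprung ball must be pushed aside (up to 10 N), then it snaps into a notch at 0.018. Else 1 N friction.
- slide_knob (a point): middle of the slide's upright black knob, 21 mm in diameter, 32 to 65 mm above the bench (this point 50 mm); with the slide drawn back it lies 126 mm from the head's axis on the base's -y side, and moves with the slide along the base's +y.
- tongue_tip (a point): middle of the tongue's tip, on its upper face, 27 mm above the bench; moves with the slide; 43 mm from the head's axis when the slide is drawn right back.
- mortice_key_1: loose brass key, 84 x 31 x 11 mm, lying near the vice; to be left alone.
- padlock_1: loose brass padlock, 63 x 42 x 19 mm, lying near the vice; to be left alone.
- euro_cylinder_1: loose brass lock cylinder, 32 x 68 x 17 mm, lying near the vice; to be left alone.
- pin_tin: loose round metal tin, 46 mm in diameter, 32 mm high, standing near the vice; to be left alone.

How it is judged:
By the outcome, as a careful person would: the job done as asked, in the order asked, and still so for the second after the job is handed in, with the robot touching nothing.
It also fails if it takes over 45 s, if anything falls off the work surface, if the arm or the gripper's body presses on something with over 40 N, if the wrist force passes 120 N, or if a joint passes its speed limit or range.

## Working session

There is one attempt and no reset: what is moved stays moved. The work goes in short steps, Python scripts to look and compute and a tool call to move; the robot and the scene stay as the last step left them, time stands still between calls to the robot, and variables do not carry over. Pictures are saved under pics/ and viewed, and the job is handed in when it is done.

Besides the shell and the picture viewer there is one more tool, called after "Emit:" as name([rows], argument=value, ...), one row to a line, values as JSON. carry_out: Moves the arm, as the interface text tells. Its arguments: {"type":"object","properties":{"increments":{"type":"array","items":{"type":"array","items":{"type":"array","items":{"type":"number"}}}},"fingers":{"type":"number"}},"required":["increments"]}

```bash
mkdir -p pics; ls; python3 - <<'E'
from bench import bot,capture,calibration
import cv2
print(bot.observe())
for n in("side","top"):
    print(n,calibration(n)); cv2.imwrite(f"pics/{n}0.png",capture(n)[...,::-1])
E
```

```text
pics
{'time_s': 0.0, 'qpos': array([-1.2949263 ,  0.32182901, -0.07009981,  1.45170687,  0.0225798 ,
        1.37081128, -0.05688216]), 'qvel': array([ 0.00216824, -0.00022539,  0.00070046, -0.00133879,  0.00021494,
        0.00227585, -0.00052759]), 'tau': array([-7.29276803e-05, -4.93587434e+01, -3.82345822e-01, -3.14336979e+01,
        1.28938974e-02,  1.13891772e-02,  4.71268379e-06]), 'tool_pos': array([0.16817712, 0.62764108, 0.40360339]), 'tool_rot': array([-4.09898111e-01, -3.11455331e+00,  3.07717429e-03]), 'force': array([-0.12341128, -0.48859293, -0.42043093]), 'ft_torque': array([ 0.04601095, -0.03037152, -0.01456683]), 'opening': 0.08545233453664546}
side {'vertical_fov': 47.51531652141655, 'cx': 251.7616089022351, 'cy': 188.18337128536191, 'origin': array([0.49370775, 0.62814942, 0.60869308]), 'rotation': array([ 0.01779423, -1.32089879, -2.81627129])}
top {'vertical_fov': 50.04114950818895, 'cx': 253.27229587201572, 'cy': 189.79653875696903, 'origin': array([ 0.37038157, -0.02210742,  0.89828059]), 'rotation': array([ 0.13815022, -0.14441627, -1.58427933])}
```

View pics/side0.png

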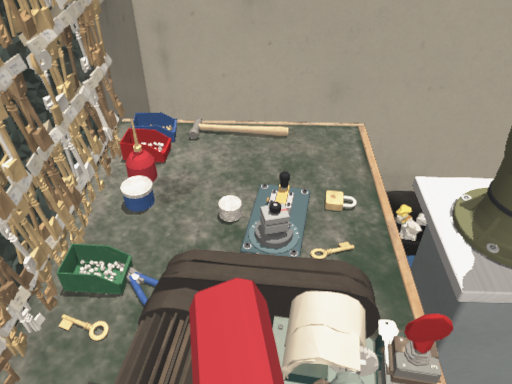

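View pics/top0.png

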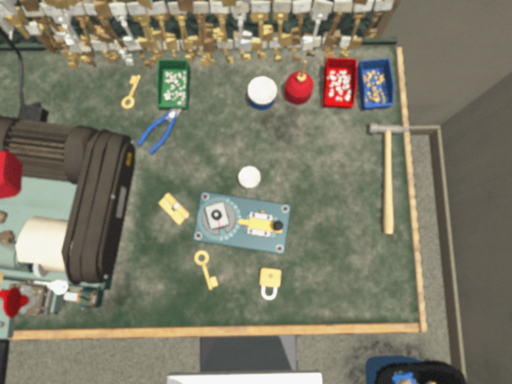

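```bash
cat > h.py <<'E'
import numpy as np, cv2
from scipy.spatial.transform import Rotation as Ro
from bench import bot,capture,calibration
class Cam:
    def __init__(s,n):
        c=calibration(n); s.f=192/np.tan(np.radians(c['vertical_fov']/2)); s.c=np.array([c['cx'],c['cy']])
        s.o=c['origin']; s.R=Ro.from_rotvec(c['rotation']).as_matrix()
    def proj(s,P):
        q=(np.atleast_2d(P)-s.o)@s.R
        return np.c_[s.c[0]+s.f*q[:,0]/-q[:,2], s.c[1]-s.f*q[:,1]/-q[:,2]]
    def ray(s,uv):
        uv=np.atleast_2d(uv); d=np.c_[(uv[:,0]-s.c[0])/s.f,-(uv[:,1]-s.c[1])/s.f,-np.ones(len(uv))]
        return d@s.R.T
    def plane(s,uv,z):
        d=s.ray(uv); return s.o+d*((z-s.o[2])/d[:,2])[:,None]
def tri(a,ua,b,ub):
    da=a.ray(ua)[0];db=b.ray(ub)[0]
    t=np.linalg.lstsq(np.c_[da,-db],b.o-a.o,rcond=None)[0]
    p,q=a.o+t[0]*da,b.o+t[1]*db
    return (p+q)/2,np.linalg.norm(p-q)
E
python3 - <<'E'
from h import *
S,T=Cam("side"),Cam("top")
print(S.proj([[.168,.628,.4]]),T.proj([[.168,.628,.4],[0,0,0],[.5,0,0]]))
# corners of base plate top in top view
print(T.plane([[203,195],[290,206],[284,251],[196,239],[216,216],[277,226]],0.012))
print(tri(S,[284,177],T,[278,225]))
for n,b in(("side",(220,160,370,270)),("top",(150,160,310,310))):
    im=cv2.imread(f"pics/{n}0.png"); x0,y0,x1,y1=b
    cv2.imwrite(f"pics/{n}0z.png",cv2.resize(im[y0:y1,x0:x1],None,fx=5 if n=="side" else 4,fy=5 if n=="side" else 4,interpolation=cv2.INTER_CUBIC)[:600,:800])
E
```

```text
[[1377.54616779  769.80978485]] [[-337.88982733  463.29267613]
 [ 244.51506689  454.01021468]
 [ 241.21353519  204.88492352]]
[[ 0.52156746  0.0828602   0.012     ]
 [ 0.4939088  -0.10633122  0.012     ]
 [ 0.39734563 -0.09021409  0.012     ]
 [ 0.42622547  0.09752071  0.012     ]
 [ 0.47496675  0.05457867  0.012     ]
 [ 0.45092922 -0.07681513  0.012     ]]
(array([ 0.44911766, -0.07631376,  0.05440263]), np.float64(5.231828247526087e-05))
```

View pics/side0z.png

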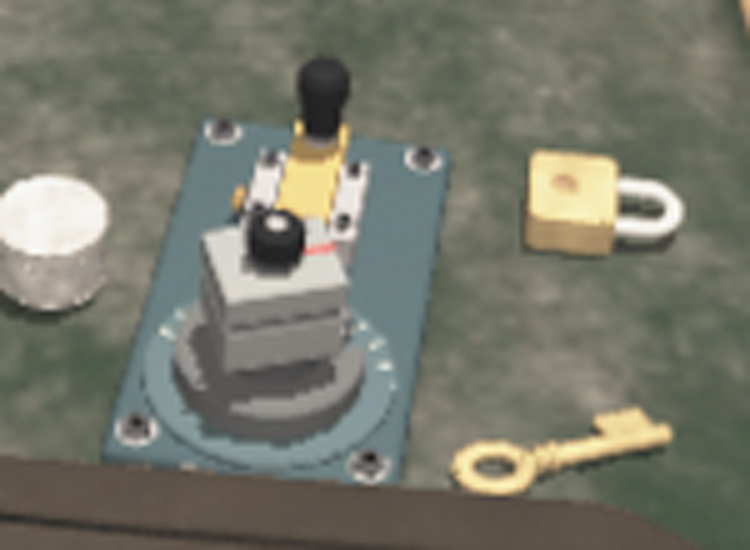

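View pics/top0z.png

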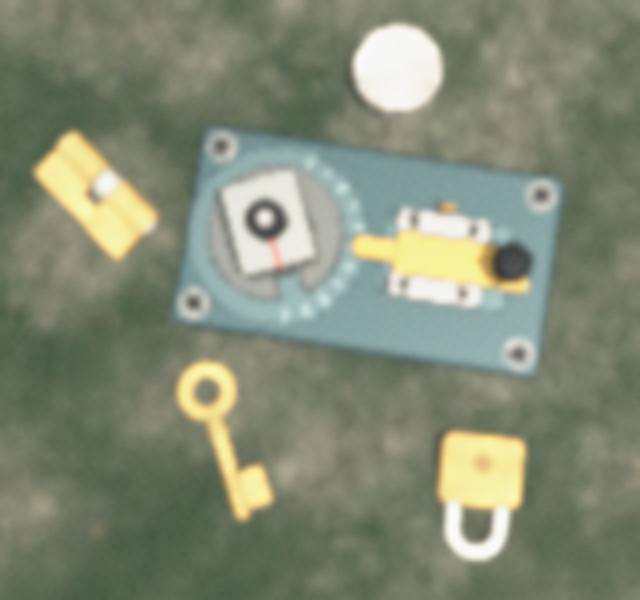

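```bash
cat > m.py <<'E'
from h import *
S,T=Cam("side"),Cam("top")
def base(im):
    hsv=cv2.cvtColor(im,cv2.COLOR_BGR2HSV)
    m=cv2.inRange(hsv,(85,50,60),(115,200,220)); w=np.zeros_like(m); w[170:270,180:310]=255; m&=w
    m=cv2.morphologyEx(m,cv2.MORPH_CLOSE,np.ones((9,9)))
    cs=cv2.findContours(m,cv2.RETR_EXTERNAL,cv2.CHAIN_APPROX_NONE)[0]; c=max(cs,key=cv2.contourArea)
    P=T.plane(c[:,0].astype(float),0.012)[:,:2]
    r=cv2.minAreaRect((P*1000).astype(np.float32)); return r,m
if __name__=="__main__":
    im=cv2.imread("pics/top0.png"); r,m=base(im); print("rect mm",r)
    bx=cv2.boxPoints(r); 
    hsv=cv2.cvtColor(im,cv2.COLOR_BGR2HSV)
    C=np.array(r[0])/1000
    e=[bx[1]-bx[0],bx[2]-bx[1]]; y=max(e,key=np.linalg.norm); y=y/np.linalg.norm(y); y*=np.sign(y[1])
    ax=C+0.05*y; yaw=np.arctan2(-y[0],y[1]); print("axis",ax,"y",y,"yaw",yaw, "knob exp",ax-.126*y)
    print("axis px at z .089/.073:",T.proj([[*ax,.089],[*ax,.073]]),S.proj([[*ax,.089],[*ax-.126*y,.065],[*ax-.126*y,.05]]))
    # red line
    red=((im[...,2].astype(int)-im[...,1]>35)&(im[...,2].astype(int)-im[...,0]>35)&(hsv[...,0]<8)|(hsv[...,0]>172)&(hsv[...,1]>50))
    w=np.zeros_like(red); w[200:245,200:240]=1; v,u=np.nonzero(red&w)
    print("red px",list(zip(u,v)))
    P=T.plane(np.c_[u,v].astype(float),.073)[:,:2].mean(0); d=P-ax; print("red",P,"head",np.degrees(np.arctan2(d[1],d[0])-np.arctan2(-y[1],-y[0])))
    g=((hsv[...,1]<35)&(hsv[...,2]>150)).astype(np.uint8); w=np.zeros_like(g);w[195:240,195:240]=1
    g=cv2.morphologyEx(g*w,cv2.MORPH_CLOSE,np.ones((9,9)))
    c=max(cv2.findContours(g,0,cv2.CHAIN_APPROX_NONE)[0],key=cv2.contourArea)
    print("block",cv2.minAreaRect((T.plane(c[:,0].astype(float),.073)[:,:2]*1000).astype(np.float32)))
    for nm,cam,win in(("top",T,(215,235,268,290)),("side",S,(170,182,275,295))):
        q=cv2.imread(f"pics/{nm}0.png"); k=(q.max(2)<60); w=np.zeros_like(k); w[win[0]:win[1],win[2]:win[3]]=1
        v,u=np.nonzero(k&w); print(nm,"knob px",u.mean(),v.mean(),u.min(),u.max(),v.min(),v.max())
    st=bot.observe(); R=Ro.from_rotvec(st['tool_rot']).as_matrix(); print(R.round(3),np.degrees(st['qpos']))
E
python3 m.py
```

```text
rect mm ((491.8648681640625, -10.863090515136719), (73.5539779663086, 37.199981689453125), 78.54660034179688)
axis [0.50179342 0.03814124] y [0.19857094 0.98008657] yaw -0.1998996 knob exp [ 0.47677348 -0.08534967]
axis px at z .089/.073: [[220.86957353 197.96984058]
 [221.46195381 199.2229312 ]] [[257.22729862 200.60581493]
 [270.67917569 169.92069743]
 [270.45878372 175.67192503]]
red px [(np.int64(217), np.int64(220)), (np.int64(218), np.int64(220)), (np.int64(218), np.int64(221)), (np.int64(218), np.int64(222)), (np.int64(219), np.int64(222)), (np.int64(218), np.int64(223)), (np.int64(219), np.int64(223)), (np.int64(219), np.int64(224)), (np.int64(219), np.int64(225)), (np.int64(220), np.int64(225)), (np.int64(219), np.int64(226)), (np.int64(220), np.int64(226))]
red [0.45337533 0.04397749] head 274.580203530103
block ((461.50152587890625, 44.16291046142578), (84.90603637695312, 91.75821685791016), 81.13285827636719)m.py:29: RuntimeWarning: Mean of empty slice.
  v,u=np.nonzero(k&w); print(nm,"knob px",u.mean(),v.mean(),u.min(),u.max(),v.min(),v.max())
  ret = ret.dtype.type(ret / rcount)
Traceback (most recent call last):
  File "m.py", line 29, in <module>
    v,u=np.nonzero(k&w); print(nm,"knob px",u.mean(),v.mean(),u.min(),u.max(),v.min(),v.max())
                                                              ~~~~~^^
ValueError: zero-size array to reduction operation minimum which has no identity
```

```bash
python3 - <<'E'
import cv2
im=cv2.imread("pics/top0.png");h=cv2.cvtColor(im,cv2.COLOR_BGR2HSV)
for n,p in dict(plate=(245,205),plate2=(250,245),plate3=(286,235),bench=(240,260),bench2=(300,220),blocktop=(211,210),flange=(232,222),ring=(200,222),knob=(277,225),washer=(205,196),red=(219,224)).items(): print(n,im[p[1],p[0]],h[p[1],p[0]])
im=cv2.imread("pics/side0.png")
print(im[175:182,280:290].max(2), im[172:200,284].max(1))
E
```

```text
plate [156 155 127] [ 91  47 156]
plate2 [169 170 142] [ 89  42 170]
plate3 [134 140 118] [ 82  40 140]
bench [102 123 118] [ 37  44 123]
bench2 [ 88 113 100] [ 46  56 113]
blocktop [220 228 229] [ 27  10 229]
flange [173 182 182] [ 30  13 182]
ring [176 179 152] [ 87  38 179]
knob [76 78 78] [30  7 78]
washer [ 97  99 102] [ 12  13 102]
red [182 195 247] [  6  67 247]
[[ 49  48  55  60  62  64  62  58  51  54]
 [ 44  45  47  51  55  58  54  49  47  47]
 [ 36  42  45  49  49  50  48  47  46  52]
 [ 43  36  38  40  44  43  43  39  36  48]
 [ 49  36  36  38  39  39  38  37  38  61]
 [ 51  35  37  38  38  38  38  38  41  88]
 [ 62  35  36  37  38  37  36  37  65 103]] [ 56  59  61  62  55  49  44  39  38  38  38  38  38  37  38  63 113 149
 159 159 211 244 244 244 244 244 244 244]
```

```bash
sed -i 's/cv2.inRange(hsv,(85,50,60),(115,200,220))/cv2.inRange(hsv,(75,25,60),(115,200,220))/; s/hsv\[...,2\]>150)).astype/hsv[...,2]>205)).astype/; s/w\[195:240,195:240\]=1/w[200:232,203:232]=1/; s/q.max(2)<60/q.max(2)<(115 if nm=="top" else 75)/' m.py; python3 m.py
```

```text
rect mm ((460.7576904296875, -0.8237838745117188), (199.5182647705078, 109.90895080566406), 80.1155776977539)
axis [0.46934076 0.04843402] y [0.17166148 0.985156  ] yaw -0.17251596 knob exp [ 0.44771142 -0.07569564]
axis px at z .089/.073: [[215.73425615 214.26351159]
 [216.42830187 215.21612798]] [[275.30157928 204.85626183]
 [284.97244774 173.11598551]
 [284.59724871 178.88498979]]
red px [(np.int64(217), np.int64(220)), (np.int64(218), np.int64(220)), (np.int64(218), np.int64(221)), (np.int64(218), np.int64(222)), (np.int64(219), np.int64(222)), (np.int64(218), np.int64(223)), (np.int64(219), np.int64(223)), (np.int64(219), np.int64(224)), (np.int64(219), np.int64(225)), (np.int64(220), np.int64(225)), (np.int64(219), np.int64(226)), (np.int64(220), np.int64(226))]
red [0.45337533 0.04397749] head -64.51924097694737
block ((470.313720703125, 46.969974517822266), (44.60649108886719, 38.674964904785156), 14.28447151184082)
top knob px 278.0 224.94666666666666 273 289 219 229
side knob px 284.39784946236557 176.6236559139785 280 289 171 181
[[-0.966  0.259 -0.   ]
 [ 0.259  0.966 -0.002]
 [-0.    -0.002 -1.   ]] [-74.19005788  18.43532651  -4.0152519   83.16692641   1.29790588
  78.54172655  -3.2590448 ]
```

```bash
python3 - <<'E'
from h import *
S,T=Cam("side"),Cam("top")
print(tri(S,[180,253],T,[131,138]),tri(S,[372,283],T,[112,278]),tri(S,[240,284],T,[5,165]))
st=bot.observe();R=Ro.from_rotvec(st['tool_rot']).as_matrix()
for P in ([.469,.048,.405],[.469,.048,.30],[.3,.45,.5]): print(R.T@(np.array(P)-st['tool_pos']))
E
```

```text
(array([0.61211243, 0.20747474, 0.13477261]), np.float64(0.004827339212825259)) (array([0.34422704, 0.23964723, 0.11988823]), np.float64(0.012959295115944278)) (array([0.52160475, 0.36296004, 0.27004917]), np.float64(0.018060768653532035))
[-4.40520630e-01 -4.82079114e-01 -3.70652010e-04]
[-0.44050527 -0.48189844  0.10462919]
[-0.17325327 -0.13767716 -0.09600249]
```

```bash
python3 - <<'E'
import cv2
im=cv2.imread("pics/side0.png"); cv2.imwrite("pics/side0b.png",cv2.resize(im[220:384,20:480],None,fx=1.7,fy=1.7))
im=cv2.imread("pics/top0.png"); cv2.imwrite("pics/top0b.png",cv2.resize(im[90:330,0:220],None,fx=2.4,fy=2.4))
E
```

```text
(no output)
```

View pics/top0b.png

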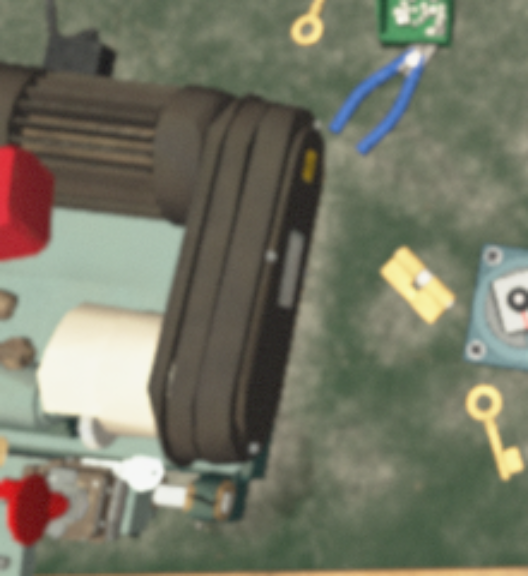

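View pics/side0b.png

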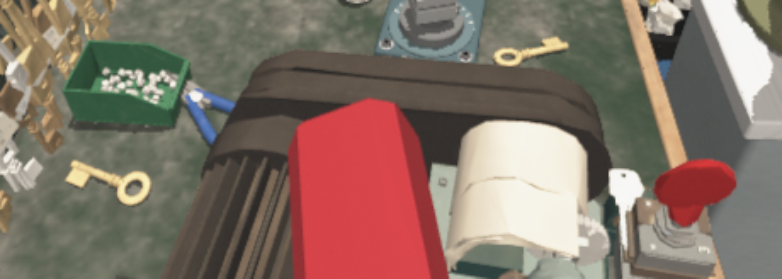

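```bash
python3 - <<'E'
from h import *
S,T=Cam("side"),Cam("top")
for s in ([195,293],[239,279],[267,302]):
  for t in ([8,152],[19.6,165],[21.7,192],[10,197]):
    p,g=tri(S,s,T,t); print(s,t,p.round(3),round(g,3))
E
```

```text
[195, 293] [8, 152] [0.556 0.368 0.257] 0.001
[195, 293] [19.6, 165] [0.549 0.358 0.24 ] 0.021
[195, 293] [21.7, 192] [0.527 0.356 0.235] 0.066
[195, 293] [10, 197] [0.521 0.367 0.249] 0.074
[239, 279] [8, 152] [0.532 0.358 0.275] 0.037
[239, 279] [19.6, 165] [0.524 0.347 0.258] 0.019
[239, 279] [21.7, 192] [0.503 0.345 0.249] 0.024
[239, 279] [10, 197] [0.498 0.355 0.261] 0.033
[267, 302] [8, 152] [0.519 0.369 0.263] 0.068
[267, 302] [19.6, 165] [0.511 0.358 0.244] 0.052
[267, 302] [21.7, 192] [0.49  0.356 0.231] 0.009
[267, 302] [10, 197] [0.485 0.366 0.243] 0.002
```

Emit:
carry_out([
  [[0,0,-0.03,10],[0,0,-0.06,20],[0,0,-0.09,30],[0,0,-0.12,40],[0,0,-0.155,50]],
], fingers=0.085)

```text
time_s: 0.72
tool_pos: [0.1682, 0.6279, 0.5587]
tool_rot: [1.695, 2.644, -0.005]
force: [0.1, 1.1, 0.4]
opening: 0.085
```

```bash
cat > st.py <<'E'
from h import *
import sys
np.set_printoptions(suppress=True,precision=4)
st=bot.observe();R=Ro.from_rotvec(st['tool_rot']).as_matrix()
print(st['time_s'],st['tool_pos'],"yawY",np.degrees(np.arctan2(R[1,1],R[0,1])),"z",R[:,2],"q",np.degrees(st['qpos']).round(0),"F",st['force'],"op",st['opening'])
for a in sys.argv[1:]: print(a,R.T@(np.array(eval(a))-st['tool_pos']))
E
python3 st.py .35,.35,.56 .469,.048,.45
```

```text
0.725 [0.1682 0.6279 0.5587] yawY 24.675119985616394 z [-0.0008 -0.0035 -1.    ] q [-79.  17.   3.  67.  -1.  96. -52.] F [0.0787 1.0946 0.3813] op 0.08500505215795386
.35,.35,.56 [-0.3284  0.0492 -0.0004]
.469,.048,.45 [-0.6522  0.0315  0.1105]
```

```bash
python3 st.py .38,.4,.56
```

```text
0.725 [0.1682 0.6279 0.5587] yawY 24.675119985616394 z [-0.0008 -0.0035 -1.    ] q [-79.  17.   3.  67.  -1.  96. -52.] F [0.0787 1.0946 0.3813] op 0.08500505215795386
.38,.4,.56 [-0.2955  0.0973 -0.0006]
```

Emit:
carry_out([
  [[-0.059,0.019,0,9],[-0.118,0.039,0,18],[-0.177,0.058,0,27],[-0.236,0.077,0,36],[-0.295,0.097,0,45]],
])

```text
time_s: 1.35
tool_pos: [0.3806, 0.3985, 0.5591]
tool_rot: [2.581, 1.787, -0.005]
force: [1.3, 0.3, 0.5]
opening: 0.0848
```

```bash
python3 st.py .469,.1,.56 .469,.048,.56
```

```text
1.35 [0.3806 0.3985 0.5591] yawY -20.612272458219675 z [-0.0011 -0.0036 -1.    ] q [-64.   4.  17.  82.  -1.  93. -69.] F [1.2544 0.2881 0.5441] op 0.08475163129959062
.469,.1,.56 [-0.2483  0.1879  0.0001]
.469,.048,.56 [-0.2969  0.2062  0.0002]
```

Emit:
carry_out([
  [[-0.05,0.037,0,9],[-0.1,0.075,0,18],[-0.149,0.112,0,27],[-0.199,0.15,0,37],[-0.248,0.188,0,47]],
])

```text
time_s: 1.98
tool_pos: [0.4691, 0.0987, 0.5598]
tool_rot: [3.081, 0.601, -0.003]
force: [0.2, -0.3, -0.2]
opening: 0.0849
```

```bash
python3 st.py .4695,.048,.40 .4695,.048,.29 .4695,.048,.213
```

```text
1.975 [0.4691 0.0987 0.5598] yawY -67.92712582289126 z [-0.0012 -0.0032 -1.    ] q [-49.  -6.  31.  92.   3.  94. -86.] F [ 0.2205 -0.2789 -0.1746] op 0.08490872168326213
.4695,.048,.40 [-0.0183  0.0467  0.16  ]
.4695,.048,.29 [-0.0181  0.0465  0.27  ]
.4695,.048,.213 [-0.0179  0.0463  0.347 ]
```

Emit:
carry_out([
  [[-0.009,0.023,0.05,4],[-0.018,0.046,0.11,7.8],[-0.018,0.046,0.17,7.8],[-0.018,0.046,0.22,7.8],[-0.018,0.046,0.26,7.8]],
])

```text
time_s: 2.6
tool_pos: [0.4685, 0.0482, 0.2977]
tool_rot: [3.114, 0.389, -0.005]
force: [0.9, 0.2, -0.6]
opening: 0.0849
```

```bash
python3 st.py .4695,.048,.213; python3 - <<'E'
from h import *
for n,b in(("side",(180,100,380,300)),("top",(130,120,330,320))):
    im=capture(n)[...,::-1]; cv2.imwrite(f"pics/{n}1.png",im);x0,y0,x1,y1=b
    cv2.imwrite(f"pics/{n}1z.png",cv2.resize(im[y0:y1,x0:x1],None,fx=3,fy=3,interpolation=cv2.INTER_CUBIC))
E
```

```text
2.6 [0.4685 0.0482 0.2977] yawY -75.74775121242621 z [-0.003  -0.0034 -1.    ] q [-45.   1.  37. 116.  -0.  63. -84.] F [ 0.8814  0.2227 -0.5668] op 0.08493273423411805
.4695,.048,.213 [0.0013 0.0002 0.0847]
```

View pics/side1z.png

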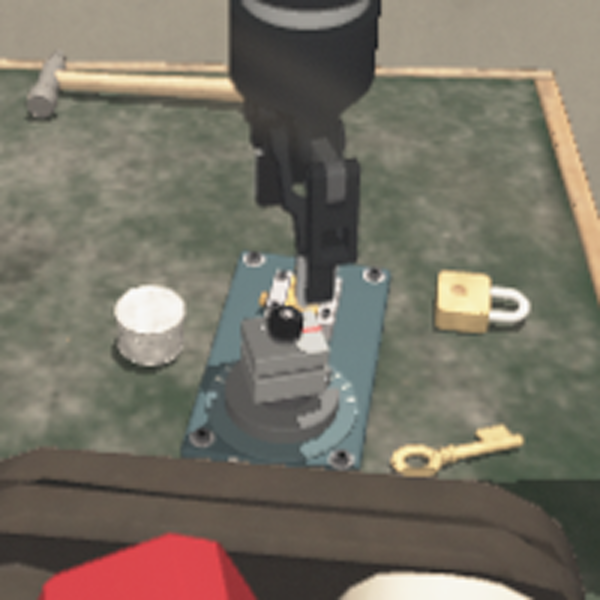

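View pics/top1z.png

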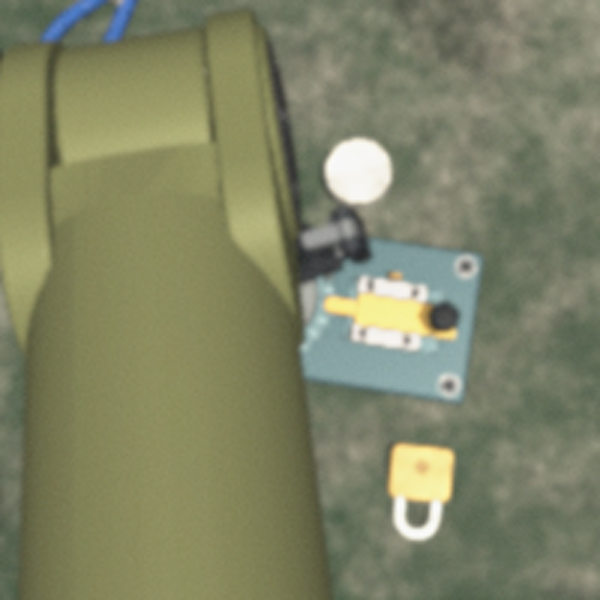

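Emit:
carry_out([
  [[0.001,0,0.03,0],[0.001,0,0.06,0],[0.001,0,0.08,0],[0.001,0,0.09,0],[0.001,0,0.09,0]],
])

```text
time_s: 3.32
tool_pos: [0.4675, 0.048, 0.2065]
tool_rot: [3.112, 0.389, -0.016]
force: [-0.0, -0.3, -0.2]
opening: 0.0849
```

```bash
python3 st.py .4695,.048,.208; python3 - <<'E'
from h import *
for n,b in(("side",(200,120,360,280)),):
    im=capture(n)[...,::-1]; cv2.imwrite(f"pics/{n}2.png",im);x0,y0,x1,y1=b
    cv2.imwrite(f"pics/{n}2z.png",cv2.resize(im[y0:y1,x0:x1],None,fx=3.5,fy=3.5,interpolation=cv2.INTER_CUBIC))
E
```

```text
3.325 [0.4675 0.048  0.2065] yawY -75.73569777123633 z [-0.0095 -0.0064 -0.9999] q [-43.   9.  37. 121.  -7.  52. -79.] F [-0.0291 -0.3481 -0.2451] op 0.08490283294463875
.4695,.048,.208 [ 0.0019  0.0005 -0.0016]
```

View pics/side2z.png

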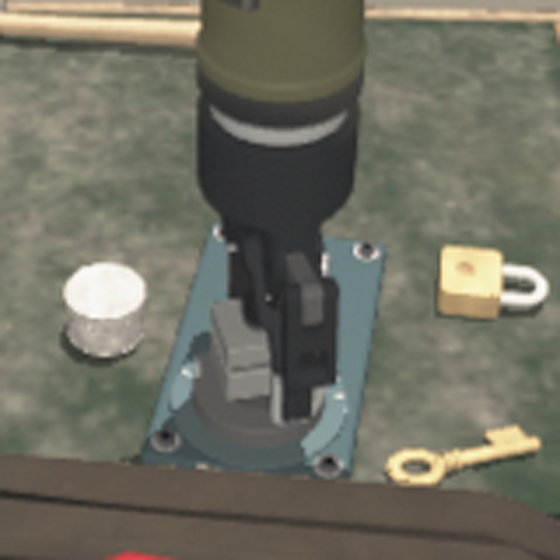

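Emit:
carry_out([
  [[0.0015,0,0,0],[0.0035,0.001,-0.001,0],[0.0035,0.001,-0.001,0],[0.0035,0.001,-0.001,0],[0.0035,0.001,-0.001,0]],
])

```text
time_s: 4.0
tool_pos: [0.4713, 0.0478, 0.2078]
tool_rot: [3.112, 0.389, -0.015]
force: [0.7, -0.0, 0.2]
opening: 0.0848
```

Emit:
carry_out([
  [[0,0,0,0],[0,0,0,0],[0,0,0,0],[0,0,0,0],[0,0,0,0]],
], fingers=0.02)

```text
time_s: 4.62
tool_pos: [0.4713, 0.0487, 0.2084]
tool_rot: [3.114, 0.39, -0.015]
force: [-3.8, 1.7, 5.7]
opening: 0.0376
```

```bash
python3 st.py .4695,.048,.208; python3 - <<'E'
from h import *
for n,b in(("side",(200,120,360,280)),):
    im=capture(n)[...,::-1]; cv2.imwrite(f"pics/{n}3.png",im);x0,y0,x1,y1=b
    cv2.imwrite(f"pics/{n}3z.png",cv2.resize(im[y0:y1,x0:x1],None,fx=3.5,fy=3.5,interpolation=cv2.INTER_CUBIC))
E
```

```text
4.625 [0.4713 0.0487 0.2084] yawY -75.72318024496239 z [-0.0094 -0.0044 -0.9999] q [-43.  10.  37. 120.  -7.  52. -78.] F [-3.7927  1.7448  5.6647] op 0.03764624369383635
.4695,.048,.208 [-0.0019  0.0002  0.0004]
```

View pics/side3z.png

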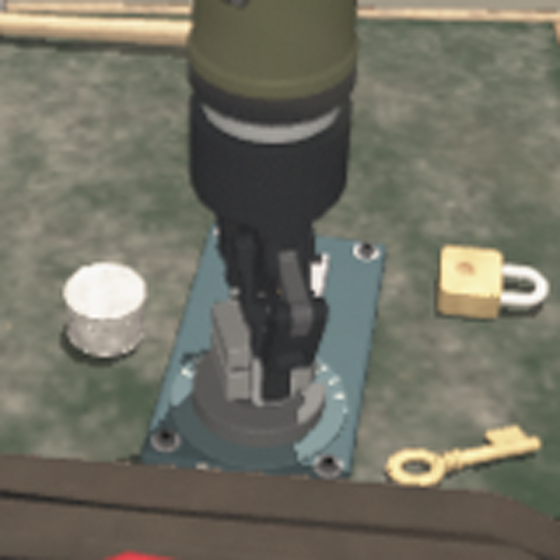

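Emit:
carry_out([
  [[0,0,0,-7],[0,0,0,-14],[0,0,0,-21],[0,0,0,-28],[0,0,0,-35]],
])

```text
time_s: 5.3
tool_pos: [0.4713, 0.0486, 0.2084]
tool_rot: [2.852, 1.316, -0.016]
force: [-1.7, 1.0, 0.5]
opening: 0.0374
```

```bash
python3 st.py .4708,.0488,.208
```

```text
5.3 [0.4713 0.0486 0.2084] yawY -40.455556474372166 z [-0.0088 -0.0052 -0.9999] q [-40.   9.  33. 120.  -6.  52. -44.] F [-1.692   1.0363  0.5014] op 0.03739978830214429
.4708,.0488,.208 [-0.0002 -0.0006  0.0004]
```

Forces are low. The remaining turn to yaw -9.9° is -30.5°.

Emit:
carry_out([
  [[0,0,0,-7],[0,0,0,-14],[0,0,0,-21],[0,0,0,-28],[0,0,0,-30.5]],
])

```text
time_s: 5.92
tool_pos: [0.4715, 0.0486, 0.2084]
tool_rot: [-2.403, -2.023, 0.015]
force: [-3.9, 0.1, 0.2]
opening: 0.0376
```

Emit:
carry_out([
  [[0,0,0,0],[0,0,0,0],[0,0,0,0],[0,0,0,0],[0,0,0,0]],
])

```text
time_s: 6.55
tool_pos: [0.4715, 0.0485, 0.2084]
tool_rot: [-2.403, -2.023, 0.015]
force: [-4.3, 0.5, 1.9]
opening: 0.0376
```

```bash
python3 st.py .4708,.0488,.208;  python3 - <<'E'
from h import *
for n,b in(("side",(200,120,360,280)),("top",(130,120,330,320))):
    im=capture(n)[...,::-1]; cv2.imwrite(f"pics/{n}4.png",im);x0,y0,x1,y1=b
    cv2.imwrite(f"pics/{n}4z.png",cv2.resize(im[y0:y1,x0:x1],None,fx=3,fy=3,interpolation=cv2.INTER_CUBIC))
E
```

```text
6.55 [0.4715 0.0485 0.2084] yawY -9.808609008844309 z [-0.0074 -0.0056 -1.    ] q [-37.   9.  29. 120.  -5.  52. -14.] F [-4.2715  0.4786  1.9142] op 0.037586350909111714
.4708,.0488,.208 [ 0.0002 -0.0007  0.0004]
```

View pics/side4z.png

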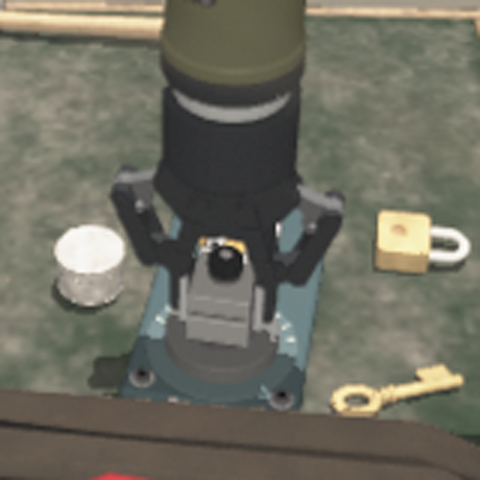

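View pics/top4z.png

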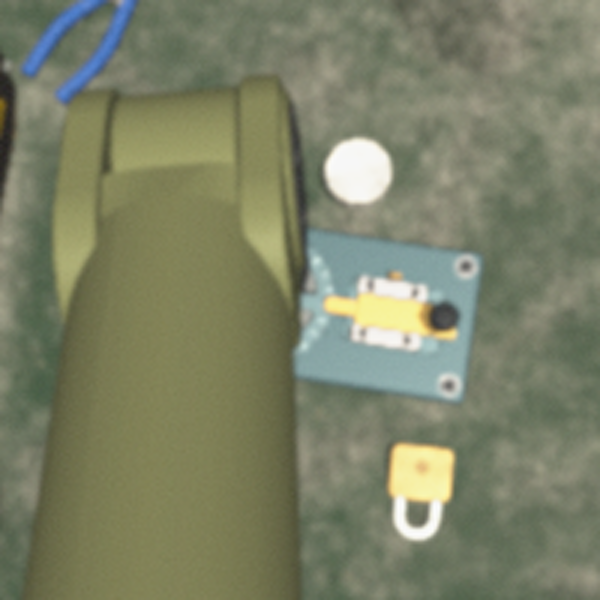

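Emit:
carry_out([
  [[0,0,0,0],[0,0,0,0],[0,0,0,0],[0,0,0,0],[0,0,0,0]],
], fingers=0.085)

```text
time_s: 7.28
tool_pos: [0.4715, 0.0485, 0.2084]
tool_rot: [-2.403, -2.023, 0.015]
force: [-0.2, 0.2, 0.3]
opening: 0.0851
```

Emit:
carry_out([
  [[0,0,-0.01,0],[0,0,-0.03,0],[0,0,-0.06,0],[0,0,-0.09,0],[0,0,-0.11,0]],
])

```text
time_s: 7.9
tool_pos: [0.4726, 0.049, 0.3206]
tool_rot: [2.403, 2.023, -0.011]
force: [0.4, 0.7, 0.1]
opening: 0.0854
```

```bash
python3 st.py .4435,-.102,.31 .4435,-.102,.215;  python3 - <<'E'
from h import *
for n,b in(("side",(200,120,360,280)),("top",(130,120,330,320))):
    im=capture(n)[...,::-1]; cv2.imwrite(f"pics/{n}5.png",im);x0,y0,x1,y1=b
    cv2.imwrite(f"pics/{n}5z.png",cv2.resize(im[y0:y1,x0:x1],None,fx=3,fy=3,interpolation=cv2.INTER_CUBIC))
E
```

```text
7.9 [0.4726 0.049  0.3206] yawY -9.828800483030287 z [-0.0052 -0.0046 -1.    ] q [-39.  -0.  30. 114.   0.  66. -19.] F [0.4013 0.7415 0.0701] op 0.08542368743109652
.4435,-.102,.31 [-0.1537 -0.0029  0.0115]
.4435,-.102,.215 [-0.1532 -0.0024  0.1065]
```

View pics/side5z.png

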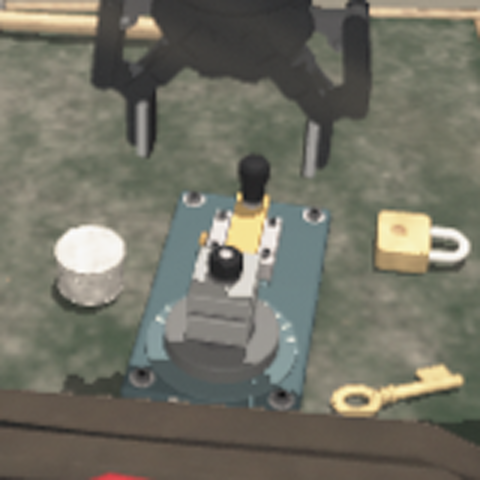

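```bash
python3 st.py .4425,-.108,.31
```

```text
8.0 [0.4733 0.0491 0.3212] yawY -9.818103867007155 z [-0.0024 -0.0036 -1.    ] q [-39.  -0.  30. 114.   0.  66. -19.] F [ 0.697  -0.0706  0.258 ] op 0.08527511663845602
.4425,-.108,.31 [-0.16   -0.0035  0.0119]
```

Emit:
carry_out([
  [[-0.04,-0.001,0,0],[-0.08,-0.002,0,0],[-0.12,-0.003,0,0],[-0.16,-0.0035,0,0],[-0.16,-0.0035,0.01,0]],
], fingers=0.0)

```text
time_s: 8.62
tool_pos: [0.4418, -0.1111, 0.3118]
tool_rot: [2.408, 2.015, -0.005]
force: [-0.2, 0.8, 0.8]
opening: 0.0002
```

```bash
python3 st.py .4425,-.108,.213;  python3 - <<'E'
from h import *
for n,b in(("side",(200,120,360,280)),("top",(130,120,330,320))):
    im=capture(n)[...,::-1]; cv2.imwrite(f"pics/{n}6.png",im);x0,y0,x1,y1=b
    cv2.imwrite(f"pics/{n}6z.png",cv2.resize(im[y0:y1,x0:x1],None,fx=3,fy=3,interpolation=cv2.INTER_CUBIC))
E
```

```text
8.625 [ 0.4418 -0.1111  0.3118] yawY -10.156980677814877 z [-0.0013 -0.0037 -1.    ] q [-29.  -3.  39. 118.   2.  65.  -1.] F [-0.1907  0.8136  0.8443] op 0.00022766449972697766
.4425,-.108,.213 [0.0036 0.0002 0.0988]
```

View pics/side6z.png

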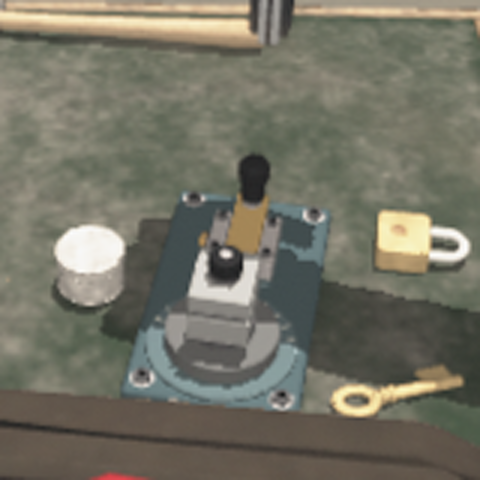

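View pics/top6z.png

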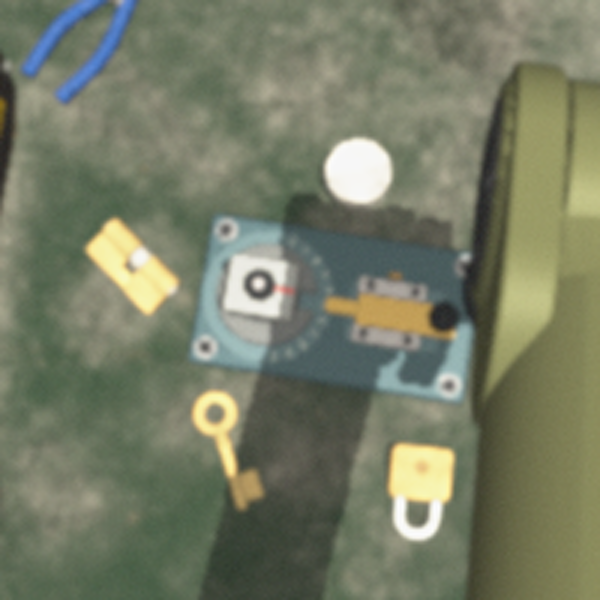

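Emit:
carry_out([
  [[0.003,0,0.03,0],[0.003,0,0.06,0],[0.003,0,0.08,0],[0.003,0,0.099,0],[0.003,0,0.099,0]],
])

```text
time_s: 9.35
tool_pos: [0.4412, -0.1037, 0.2099]
tool_rot: [-2.4, -2.022, 0.014]
force: [0.5, 1.3, -0.3]
opening: 0.0002
```

```bash
python3 st.py .4425,-.108,.213 .4475,-.078,.213;  python3 - <<'E'
from h import *
for n,b in(("side",(220,90,350,220)),("top",(170,150,330,310))):
    im=capture(n)[...,::-1]; cv2.imwrite(f"pics/{n}7.png",im);x0,y0,x1,y1=b
    cv2.imwrite(f"pics/{n}7z.png",cv2.resize(im[y0:y1,x0:x1],None,fx=3.6,fy=3.6,interpolation=cv2.INTER_CUBIC))
E
```

```text
9.35 [ 0.4412 -0.1037  0.2099] yawY -9.754516816733721 z [-0.0091 -0.0035 -1.    ] q [-28.   7.  40. 123.  -5.  52.   5.] F [ 0.5032  1.3074 -0.324 ] op 0.00019325876453579483
.4425,-.108,.213 [-0.004   0.002  -0.0031]
.4475,-.078,.213 [ 0.0264  0.0019 -0.0032]
```

View pics/side7z.png

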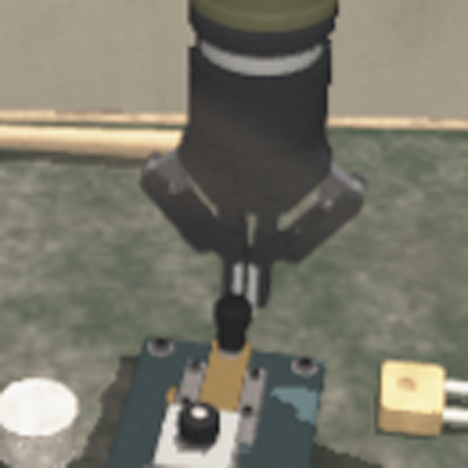

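View pics/top7z.png

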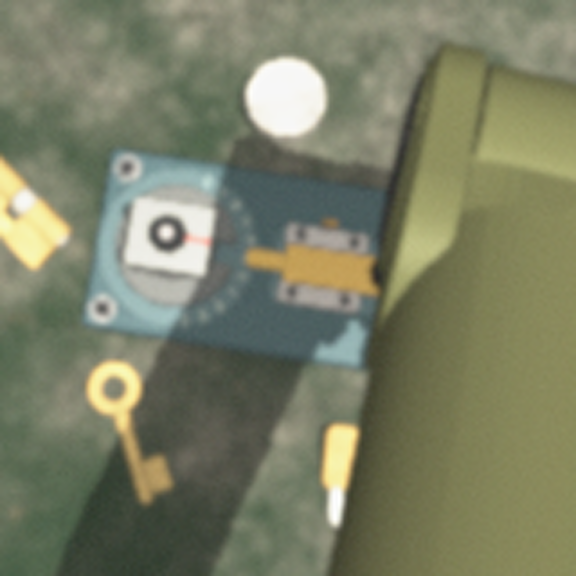

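Emit:
carry_out([
  [[0,0.0035,-0.003,0],[0.003,0.0035,-0.003,0],[0.006,0.0035,-0.003,0],[0.009,0.0035,-0.003,0],[0.012,0.0035,-0.003,0]],
])

```text
time_s: 10.07
tool_pos: [0.4476, -0.0931, 0.2146]
tool_rot: [-2.402, -2.023, 0.01]
force: [-0.1, -1.2, 0.8]
opening: 0.0002
```

```bash
python3 st.py .4475,-.078,.213;  python3 - <<'E'
from h import *
for n,b in(("side",(220,90,350,220)),("top",(170,150,330,310))):
    im=capture(n)[...,::-1]; cv2.imwrite(f"pics/{n}8.png",im);x0,y0,x1,y1=b
    cv2.imwrite(f"pics/{n}8z.png",cv2.resize(im[y0:y1,x0:x1],None,fx=3.6,fy=3.6,interpolation=cv2.INTER_CUBIC))
E
```

```text
10.075 [ 0.4476 -0.0931  0.2146] yawY -9.790169108132538 z [-0.0052 -0.0036 -1.    ] q [-29.   7.  40. 123.  -5.  53.   4.] F [-0.1085 -1.1546  0.7881] op 0.00016818035240772014
.4475,-.078,.213 [ 0.0149 -0.0027  0.0015]
```

View pics/side8z.png

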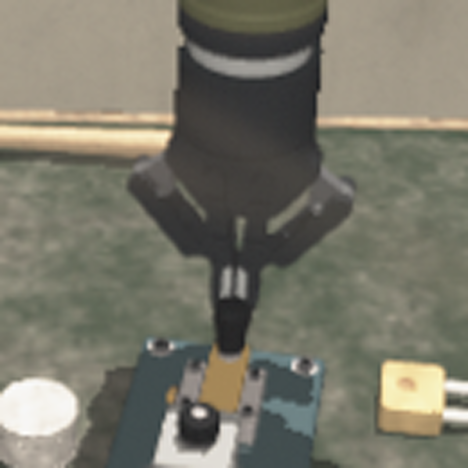

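View pics/top8z.png

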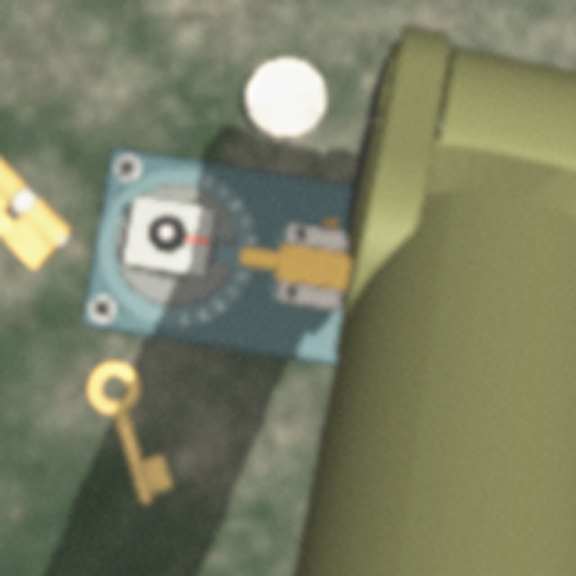

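Emit:
carry_out([
  [[0.002,0,0,0],[0.004,0,0,0],[0.006,0,0,0],[0.008,0,0,0],[0.009,0,0,0]],
])

```text
time_s: 10.8
tool_pos: [0.4488, -0.0859, 0.2145]
tool_rot: [2.403, 2.022, -0.014]
force: [-1.9, -8.9, 1.6]
opening: -0.0
```

```bash
python3 st.py .4475,-.078,.213;  python3 - <<'E'
from h import *
for n,b in(("top",(170,150,330,310)),):
    im=capture(n)[...,::-1]; cv2.imwrite(f"pics/{n}9.png",im);x0,y0,x1,y1=b
    cv2.imwrite(f"pics/{n}9z.png",cv2.resize(im[y0:y1,x0:x1],None,fx=3.6,fy=3.6,interpolation=cv2.INTER_CUBIC))
E
```

```text
10.8 [ 0.4488 -0.0859  0.2145] yawY -9.826710983828349 z [-0.006  -0.0065 -1.    ] q [-30.   7.  39. 123.  -5.  53.   2.] F [-1.9141 -8.9119  1.6053] op -4.5347907618512476e-05
.4475,-.078,.213 [ 0.0076 -0.0026  0.0014]
```

View pics/top9z.png

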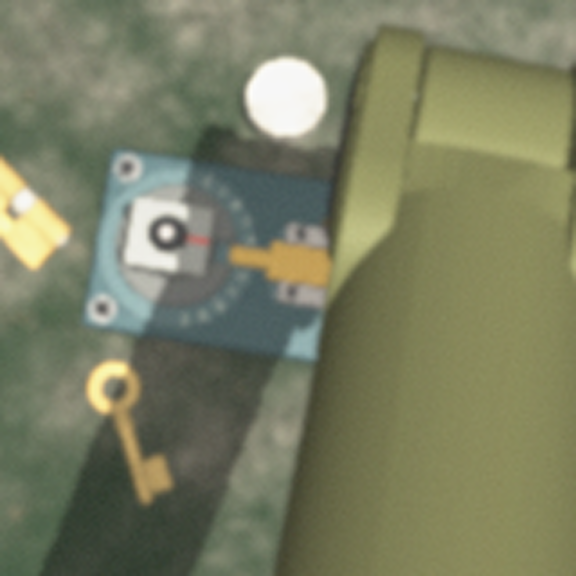

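Emit:
carry_out([
  [[0.003,0,0,0],[0.005,0,0,0],[0.007,0,0,0],[0.009,0,0,0],[0.009,0,0,0]],
])

```text
time_s: 11.48
tool_pos: [0.4502, -0.0777, 0.2144]
tool_rot: [2.402, 2.022, -0.016]
force: [-1.7, -4.9, 1.1]
opening: -0.0001
```

```bash
python3 st.py .4475,-.078,.213;  python3 - <<'E'
from h import *
for n,b in(("top",(170,150,330,310)),):
    im=capture(n)[...,::-1]; cv2.imwrite(f"pics/{n}10.png",im);x0,y0,x1,y1=b
    cv2.imwrite(f"pics/{n}10z.png",cv2.resize(im[y0:y1,x0:x1],None,fx=3.6,fy=3.6,interpolation=cv2.INTER_CUBIC))
E
```

```text
11.475 [ 0.4502 -0.0777  0.2144] yawY -9.825659634173531 z [-0.0064 -0.0079 -0.9999] q [-31.   7.  39. 123.  -5.  53.   1.] F [-1.7329 -4.9274  1.1274] op -0.00014126021970245958
.4475,-.078,.213 [-0.0008 -0.0026  0.0015]
```

View pics/top10z.png

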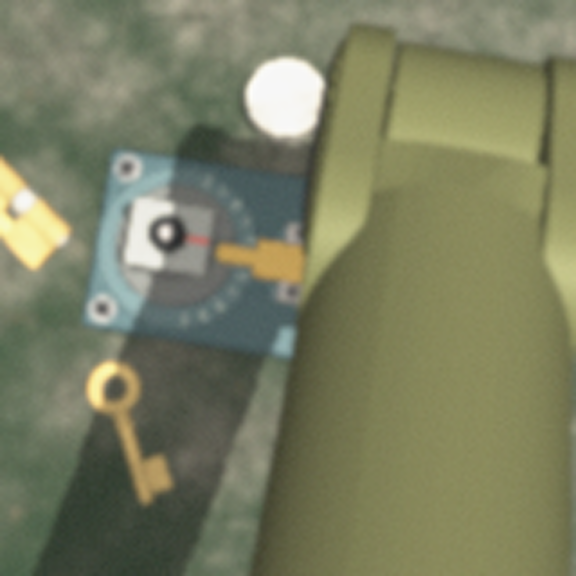

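Emit:
carry_out([
  [[0.0015,0,0,0],[0.003,0,0,0],[0.003,0,0,0],[0.003,0,0,0],[0.003,0,0,0]],
])

```text
time_s: 12.15
tool_pos: [0.4503, -0.077, 0.2144]
tool_rot: [2.402, 2.019, -0.02]
force: [-3.0, -9.7, 2.0]
opening: 0.0001
```

```bash
python3 st.py .4475,-.078,.213;python3 - <<'E'
from h import *
S,T=Cam("side"),Cam("top")
ax=np.array([.4693,.0484]);y=np.array([.1717,.9852])
for t in(.043,.025): print(T.proj([[*(ax-t*y),.027]]))
E
```

```text
12.15 [ 0.4503 -0.077   0.2144] yawY -9.908404169405145 z [-0.0072 -0.0113 -0.9999] q [-31.   7.  39. 123.  -4.  53.   1.] F [-3.0031 -9.668   1.9919] op 0.00012199685226784212
.4475,-.078,.213 [-0.0015 -0.0026  0.0015]
[[238.2690451  220.88598575]]
[[229.9041317  219.58598715]]
```

Emit:
carry_out([
  [[-0.004,0,0,0],[-0.01,0,0,0],[-0.018,0,0,0],[-0.025,0,0,0],[-0.03,0,0,0]],
])

```text
time_s: 12.78
tool_pos: [0.4451, -0.107, 0.2148]
tool_rot: [2.402, 2.018, -0.02]
force: [-0.1, 1.0, -0.4]
opening: -0.0001
```

Emit:
carry_out([
  [[0,0,-0.02,0],[-0.01,0,-0.05,0],[-0.02,0,-0.08,0],[-0.04,0,-0.11,0],[-0.06,0,-0.14,0]],
])

```text
time_s: 13.4
tool_pos: [0.4355, -0.1651, 0.3566]
tool_rot: [2.402, 2.019, -0.019]
force: [-0.1, 0.1, 0.5]
opening: -0.0
```

```bash
python3 st.py;  python3 - <<'E'
from h import *
for n,b in(("side",(200,120,360,280)),("top",(150,150,310,310))):
    im=capture(n)[...,::-1]; cv2.imwrite(f"pics/{n}11.png",im);x0,y0,x1,y1=b
    cv2.imwrite(f"pics/{n}11z.png",cv2.resize(im[y0:y1,x0:x1],None,fx=3.6,fy=3.6,interpolation=cv2.INTER_CUBIC))
E
```

```text
13.4 [ 0.4355 -0.1651  0.3566] yawY -9.910790083562324 z [-0.0068 -0.0107 -0.9999] q [-27.  -5.  43. 113.   4.  71.   4.] F [-0.0607  0.0536  0.4573] op -3.78190826970614e-05
```

View pics/side11z.png

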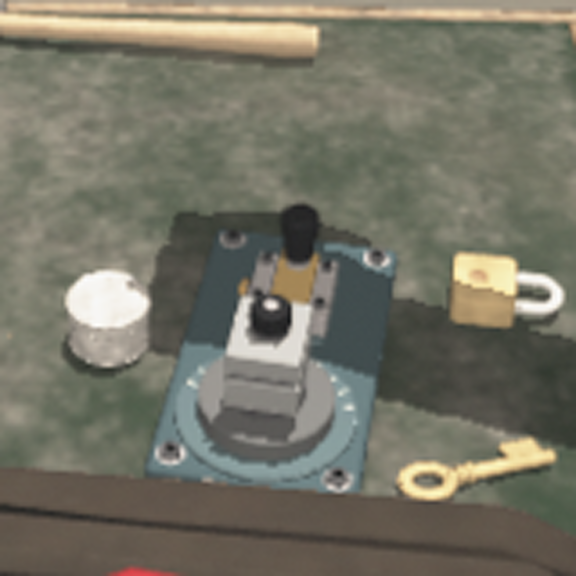

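View pics/top11z.png

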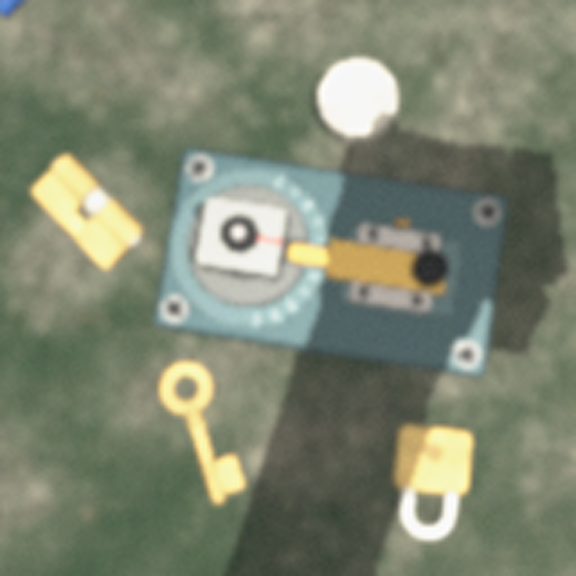

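Side view: the knob has moved forward and the loose things are in place. Top view: the tongue lies in the keyway, with its tip at about (288,250) in the zoomed crop. I'll measure the slide travel from the knob and tongue tip before handing in.

```bash
python3 - <<'E'
from h import *
T,S=Cam("top"),Cam("side")
def knob(f,cam,win,th):
    q=cv2.imread(f);k=q.max(2)<th;w=np.zeros_like(k);w[win[0]:win[1],win[2]:win[3]]=1
    v,u=np.nonzero(k&w);return u.mean(),v.mean(),len(u)
a=knob("pics/top0.png",T,(218,233,272,284),115);b=knob("pics/top11.png",T,(217,232,264,276),75)
y=np.array([.1717,.9852])
A=T.plane([a[:2]],.065)[0];B=T.plane([b[:2]],.065)[0];print(a,b,"travel",(B-A)[:2]@y)
ax=np.array([.4693,.0484])
tip=T.plane([[150+288/3.6,150+250/3.6]],.027)[0][:2]; print("tip dist",(ax-tip)@y, "want .025")
# loose things
d=cv2.absdiff(cv2.imread("pics/top0.png"),cv2.imread("pics/top11.png")).max(2)
for n,(x0,y0,x1,y1) in dict(cyl=(155,188,192,228),key=(190,245,222,295),tin=(235,162,265,182)).items(): print(n,np.percentile(d[y0:y1,x0:x1],99))
E
```

```text
(np.float64(277.38028169014086), np.float64(225.0281690140845), 71) (np.float64(269.25), np.float64(223.83928571428572), 56) travel 0.016644772854340645
tip dist 0.02515438241120751 want .025
cyl 18.0
key 31.0
tin 19.0
```

```bash
python3 - <<'E'
from bench import bot
print(bot.close_job())
E
```

```text
the job is handed in; nothing more can be done
None
```

I turned the jaw head about 66° counter-clockwise by its block until it was square, then pushed the slide home by its knob with closed fingers. I backed off clear of the vice and handed in the job at about 13.5 s of the 45 s allowed.

**Push:** The force rose to about 9 N over the sprung ball and dropped to about 5 N after it. It then rose again to about 10 N with almost no further movement, which fits the slide having reached its stop.

**Final pictures:**
- The tongue lies in the keyway, with its tip 25.2 mm from the head's axis, against 25 mm when fully home.
- The knob moved 16.6 mm by my colour mask, about 1.4 mm short of the expected 18 mm. I put this down to the arm's shadow on the knob and the differing mask thresholds. That fits the push forces and the tongue tip, but I did not measure it again.
- The key, cylinder and tin gave only small picture differences from the start, and the padlock looked unmoved.

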